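Lock the sliding carriage, seat the plug-in cartridge, free the carriage

ROBOT

A 6-joint arm with a two-finger parallel gripper is mounted at the origin on the work surface. World frame = base frame: x ahead of the robot, y to its left, z up, the work surface at z = 0. Lengths are in m, angles in rad, forces in N, time in s.
With the tool pointing down it reaches from about 0.275 to 0.85 m from the base axis. Payload 5.2 kg.
Tool frame: the origin (TCP) lies midway between the tips of the shut fingers; the grasp point (between the pads) lies 19 mm behind it; z points along the fingers, x is the direction in which the jaws open and shut, and the axes are right-handed (so a half turn about z gives the same grasp; the last joint's range is limited). The gripper opens to 85 mm and grips with 20 to 120 N. Pads are 22 mm wide; open, the fingers measure 114 mm over their backs; the gripper's body (76 mm by 85 mm) begins 54 mm behind the grasp point. The pads swing forward as they close: fully open they stand 13 mm farther back than shut.
Start: joints at [0.944, 0.259, 1.535, -0, 1.348, -0.203], TCP at [0.226, 0.501, 0.231] pointing down, gripper open.
Joint ranges: [-3.14, 3.14], [-0.91, 2.08], [0.19, 2.58], [-1.22, 4.36], [0.22, 2.71], [-3.12, 3.12]. Speed limits (rad/s): [2.57, 2.57, 3.14, 3.14, 3.14, 3.14].

INTERFACE

Orientations are given as a unit quaternion [x, y, z, w].
In Python, from workcell import bot gives the robot as it stands. The module is installed in compiled form; this text tells all that it offers.
- The arm moves only by the shell command python3 -m handwheel 'ROWS' [FORCE]. ROWS is text: rows parted by semicolons, each of 5 numbers parted by spaces: the shift along the world's x, y, z in mm, then the turn about the world's z in rad, then the closure, from 0 (fully open) to 1 (shut). In form: tx ty tz roll fingers; .... A call has 1 to 20 rows; each row shifts and turns the pose as measured when the row begins; what a row does not reach is not made up. A row lasts 1/8 s, in which the tool goes at most 62.5 mm and 10.7 degrees, less where a joint would pass 70% of its speed; a pose out of reach is approached as far as the arm can. A call with a gripper value outside its range is refused whole. The fingers move at their own pace and stop on an object; FORCE is the grip in N (left out, the last holds). Time passes only in rows, so rows that do not move let the fingers close. It gives the time, the measured TCP pose, the force and the opening at its end, in the units of the state.
- bot.get_state(): the state, without advancing time (a new reading comes with each control period).
- bot.grab_frame(name): name is "scene" or "top" or "wrist"; returns a dict with "color" (384x512x3 uint8, blue, green, red), "fx", "fy", "cx", "cy" (pixels), "rvec" (rotation vector, rad) and "tvec" (3), from world to camera coordinates, as OpenCV has them. Camera axes: x right, y down, z forward; pixel columns grow to the right and rows downward; lengths in m; the calibration is good to about 2 mm. A picture is of the moment at which its call begins. There is no depth.
- bot.close_job(): hands the job in, once; it reports no verdict.
The state is a dict: "t": time; "q": joint angles; "joint_velocities": joint speeds; "joint_torque": joint torques, N m; "position": TCP position; "ee_rot": TCP orientation; "ft_force": force on the tool from outside, world axes, zero at the start; "moment": the same for the moment, N m; "gripper_width": opening from 0.0 (shut) to 1.0 (fully open).
Only numpy, scipy, OpenCV 4.12 (cv2) and the standard library are available. Lean on these libraries where they do the work, as an engineer would, in place of code of your own. Each camera call takes 0.05 s, during which the arm holds its last target.

TASK

Push the carriage's brake lever down until it locks and, while it is locked, gently push the half-out cartridge all the way home into its housing so its front plate sits flush on the housing. Then flick the brake lever fully up again so the carriage is free, let go, and leave the keypad, power adaptor and bowl where they are.

Things in the scene. Friction and masses are not known exactly. Their poses are not given: they have to be found in the camera images.
- track: Plywood board 120 x 360 x 12 mm lying fixed on the table, with an aluminium rail (40 mm wide, top 26 mm above the table) along its length. Origin: centre of its underside, on the table. Its y axis runs along the rail, from the cartridge's side to the lever's side; its z is up. Small black end stops rise to 30 mm.
- carriage (a joint): Slide of the aluminium carriage along the track's +y, in m, 0 at mid-rail, range -0.07 to 0.07. With the brake off it slides with about 3 N. With the brake on it first yields by an unseen 2 to 16 mm of play towards track +y, then is held up to about 25 N.
- housing_face (a point): Centre of the mouth of the grey housing (80 mm wide, 125 mm long, top 92 mm above the table) that rides on the carriage (plate 100 x 160 mm, top 40 mm above the table); the point is 66 mm above the table, on the housing's front plane, which looks to track -y. It moves with the carriage. Its axes are parallel to the track's.
- cartridge: Black plug-in cartridge with a front plate 78 mm wide, 50 mm tall, 6 mm thick, vertical. Origin: centre of the plate's BACK face, 66 mm above the table; the plate spans 6 mm from there to -y and 41 to 91 mm above the table. Its axes are parallel to the track's; it is pushed home along +y. Home = plate's back face on the housing's front plane (origin at point housing_face).
- slot (a joint): How far the cartridge is pushed in, in m: 0 = 28 mm out, 0.028 = home against the stop. It resists with about 7 N of friction all the way. It must be seated to within 1.5 mm, and never pushed with more than 18 N.
- brake_hinge (a point): Hinge axis of the brake lever (the axis is parallel to the track's x), 66 mm above the table at the carriage's +y end, 66 mm from the carriage's middle. Moves with the carriage.
- brake (a joint): Angle of the brake lever in rad: 0 = fully up (blade slants up 0.6 rad above level), 0.8 = fully down (0.2 rad below level, brake on). An over-centre spring pushes it up below about 0.7 and holds it down above that; pushing down 60 mm from the hinge takes about 12 N at most, lifting it at the same place takes about 3 to 5 N, and past the centre it springs to its end by itself.
- pedal: Steel lever blade, 22 mm wide, 7 mm thick, from 4 to 88 mm from the hinge, with a ribbed rubber patch on top near its free end. Origin on the hinge axis; its own y axis runs along the blade to the free end, z is the blade's upper normal. When down it slopes 0.2 rad down to its free end (52 mm above the table 70 mm out), with only the rail (26 mm) and end stop (30 mm) beneath; when up, pushing on its slope can roll the free carriage, so push straight down.
- keypad: Loose black keypad slab 76 x 70 x 8 mm with 16 keys, a bystander; origin at the centre of its underside.
- adaptor: Loose black power adaptor brick 75 x 45 x 30 mm with two prongs, a bystander; origin at the centre of its underside.
- bowl: Loose white plastic bowl, 96 mm across, 45 mm high, a bystander; origin at the centre of its underside.

How it is judged:
On the way, in this order (a step that is already met when the one before it is completed fails the run):
1. the brake lever is locked down with the cartridge still out (value of joint brake above 0.74 rad and value of joint slot below 0.02 m), for 0.2 s.
2. the cartridge is home while the brake is on (value of joint brake above 0.74 rad and value of joint slot above 0.0265 m), for 0.2 s.
At the end, for the whole second after the job is handed in: brake lever fully up (within 0.1 rad), cartridge home within 1.5 mm, carriage at rest, lever and cartridge released, bystanders not moved by more than 25 mm (value of joint brake below 0.1 rad and value of joint slot above 0.0265 m and velocity of joint carriage between -0.01 and 0.01 m/s); the robot touches nothing.
It fails at once if the cartridge is pushed with more than 18 N (contact force between anything else and cartridge above 18 N).
It fails at once if the cartridge is pushed home with the brake off (value of joint brake below 0.5 rad and value of joint slot above 0.0265 m and contact force between anything else and cartridge above 3 N).
It fails at once if the keypad is disturbed (distance of keypad from where it was at the start of the episode above 0.025 m).
It fails at once if the adaptor is disturbed (distance of adaptor from where it was at the start of the episode above 0.025 m).
It fails at once if the bowl is disturbed (distance of bowl from where it was at the start of the episode above 0.025 m).
It also fails if it takes over 54 s, if anything falls off the work surface, if the arm or the gripper's body presses on something with over 40 N, if the wrist force passes 120 N, or if a joint passes its speed limit or range.

## Working session

There is one attempt and no reset: what is moved stays moved. The work goes in short steps, Python scripts to look and compute and a shell command to move; the robot and the scene stay as the last step left them, time stands still between calls to the robot, and variables do not carry over. Pictures are saved under pics/ and viewed, and the job is handed in when it is done.

```bash
mkdir -p pics; cat > h.py <<'E'
import numpy as np,cv2
from workcell import bot
def shot(n,tag):
    f=bot.grab_frame(n); cv2.imwrite(f'pics/{tag}.png',f['color']); np.save(f'pics/{tag}.npy',f,allow_pickle=True); return f
def load(tag): return np.load(f'pics/{tag}.npy',allow_pickle=True).item()
def ray(f,u,v):
    R=cv2.Rodrigues(np.array(f['rvec'],float))[0]; t=np.array(f['tvec'],float).ravel()
    d=R.T@np.array([(u-f['cx'])/f['fx'],(v-f['cy'])/f['fy'],1.]); return -R.T@t,d
def onz(f,u,v,z):
    o,d=ray(f,u,v); return o+d*(z-o[2])/d[2]
def two(f,p,g,q):
    o,d=ray(f,*p);a,e=ray(g,*q); s=np.linalg.lstsq(np.c_[d,-e],a-o,rcond=None)[0]
    P=o+d*s[0];Q=a+e*s[1]; return (P+Q)/2,np.linalg.norm(P-Q)
def proj(f,P):
    K=np.array([[f['fx'],0,f['cx']],[0,f['fy'],f['cy']],[0,0,1]],float)
    return cv2.projectPoints(np.array(P,float).reshape(-1,3),np.array(f['rvec'],float),np.array(f['tvec'],float),K,None)[0].reshape(-1,2)
E
python3 - <<'E'
from h import *
for n in('scene','top','wrist'):
    f=shot(n,n+'0'); print(n,ray(f,256,192))
s=bot.get_state(); print(s)
E
```

```text
scene (array([ 1.21937645, -0.59334185,  1.04520547]), array([-0.53337697,  0.42490682, -0.7315089 ]))
top (array([ 0.4778184 , -0.02241622,  0.9578971 ]), array([ 0.06064128, -0.0074425 , -0.99817033]))
wrist (array([0.16097902, 0.53082589, 0.3728423 ]), array([ 0.25268243, -0.11919824, -0.96020032]))
{'t': 0.15, 'q': array([ 9.44195708e-01,  2.59195343e-01,  1.53585359e+00, -5.67125961e-06,
        1.34801730e+00, -2.02812040e-01]), 'joint_velocities': array([ 0.00102415, -0.00123804, -0.00288254, -0.00123895,  0.00014973,
       -0.00109055]), 'joint_torque': array([ 1.22199450e-03, -4.46391392e+01, -2.90816152e+01, -3.29478999e-04,
        8.20690126e-03,  4.22087078e-05]), 'position': array([0.22590395, 0.50100398, 0.23064626]), 'ee_rot': array([ 8.40004439e-01,  5.42579026e-01, -6.85741406e-04,  2.69486357e-04]), 'ft_force': array([-0.71586306, -0.73250229, -0.38876434]), 'moment': array([-0.05487762,  0.00535462, -0.00592687]), 'gripper_width': 0.995495326449464}
```

View pics/scene0.png

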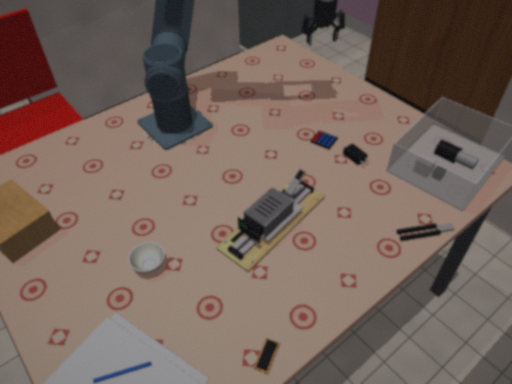

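View pics/top0.png

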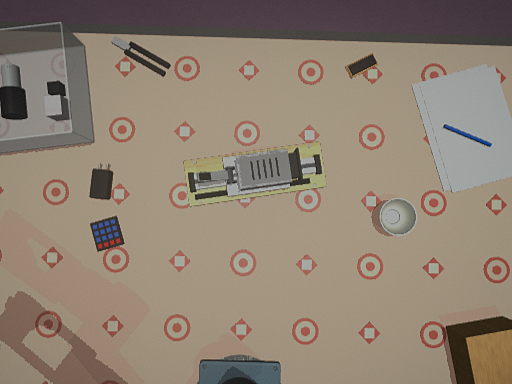

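View pics/wrist0.png

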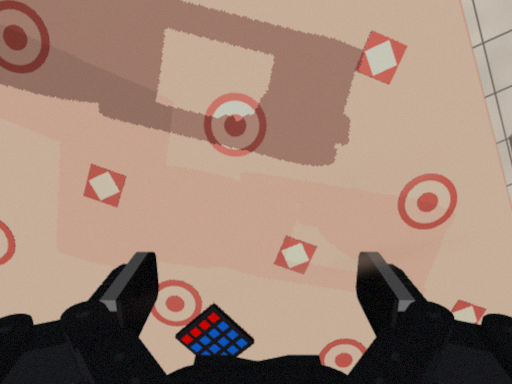

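The top view shows the track at about (185..326, 145..205), with the lever at the left end (~210,177), the cartridge at the right (~297,168), and the bowl at (397,217). The keypad (107,233) and adaptor (101,184) are both left. I'll zoom in on these.

```bash
python3 - <<'E'
from h import *
t=load('top0')['color'];s=load('scene0')['color']
cv2.imwrite('pics/topz.png',cv2.resize(t[130:220,170:340],None,fx=4.7,fy=4.7,interpolation=2))
cv2.imwrite('pics/scz.png',cv2.resize(s[165:270,210:335],None,fx=5.7,fy=5.7,interpolation=2))
f=load('top0')
for u,v in((185,163),(190,206),(320,142),(326,186)): print(onz(f,u,v,.012))
E
```

```text
[0.60521432 0.15687131 0.012     ]
[0.49411735 0.13962854 0.012     ]
[ 0.67075263 -0.19250598  0.012     ]
[ 0.55619225 -0.21032511  0.012     ]
```

View pics/topz.png

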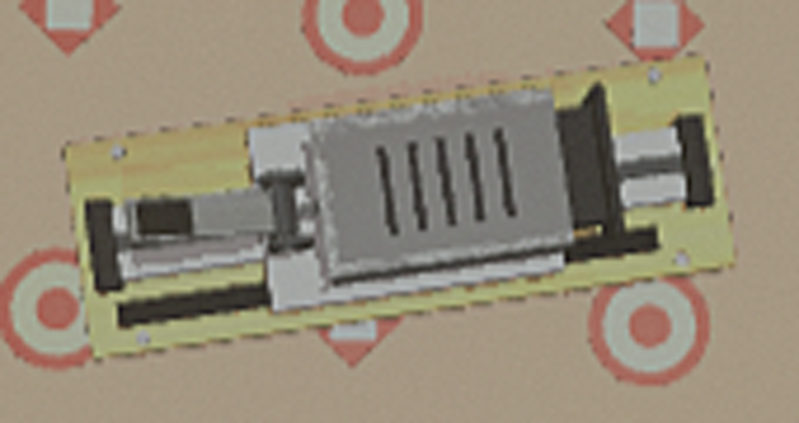

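View pics/scz.png

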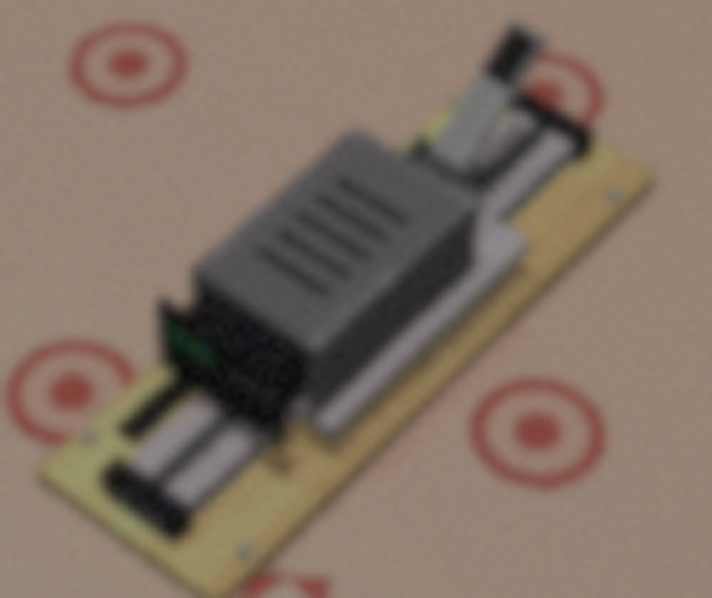

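```bash
python3 -m handwheel '29 -35 4 -0.08 0.6;29 -35 4 -0.08 0.6;29 -35 4 -0.08 0.6;29 -35 4 -0.08 1;29 -35 4 -0.08 1;29 -35 4 -0.08 1;29 -35 4 -0.08 1;29 -35 4 -0.08 1;29 -35 4 -0.08 1;29 -35 4 -0.08 1;29 -35 4 -0.08 1;29 -35 4 -0.08 1;0 0 0 0 1;0 0 0 0 1'
python3 - <<'E'
from h import *
f=shot('wrist','w1'); print(ray(f,256,192)); s=bot.get_state(); print(s['position'],s['ee_rot'],s['ft_force'],s['t'])
cv2.imwrite('pics/w1z.png',cv2.resize(f['color'],(800,600),interpolation=2))
E
```

```text
t: 1.9
position: [0.5801, 0.0655, 0.2751]
ee_rot: [0.997, 0.079, -0.004, -0.001]
ft_force: [-0.4, 0.6, -0.7]
gripper_width: 0.003
(array([0.57145433, 0.13700288, 0.41760683]), array([ 0.03142528, -0.27612288, -0.96062994]))
[0.58009354 0.06559828 0.27513088] [ 0.99687663  0.07885113 -0.00427896 -0.0010846 ] [-1.06581648 -0.04322765 -0.04380552] 1.95
```

View pics/w1z.png

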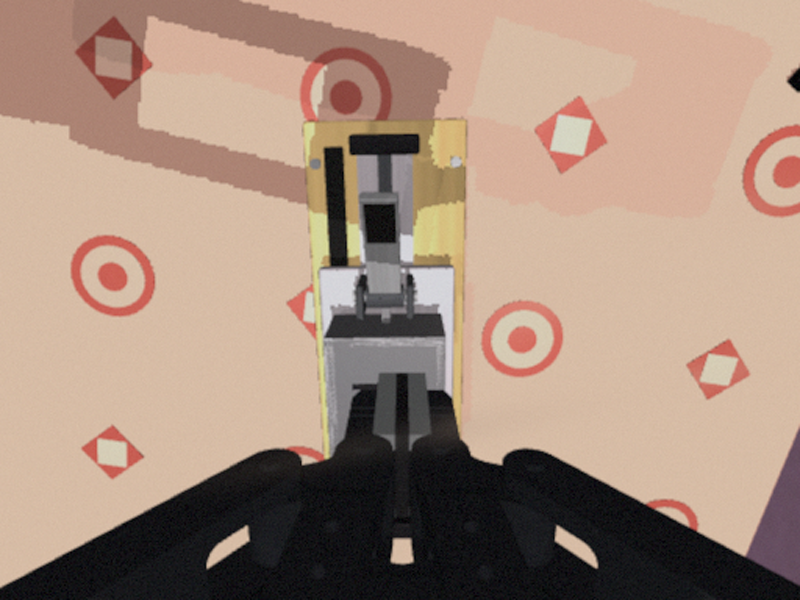

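```bash
python3 -m handwheel '-6 30 0 0 1;-6 30 0 0.015 1;0 0 0 0 1;0 0 0 0 1' >/dev/null
python3 - <<'E'
from h import *
f=shot('wrist','w2');  cv2.imwrite('pics/w2z.png',cv2.resize(f['color'],(800,600),interpolation=2))
E
python3 -m handwheel '30 -60 0 0 1;30 -60 0 0 1;0 -60 0 0 1;0 -20 0 0 1;0 0 0 0 1;0 0 0 0 1'
python3 - <<'E'
from h import *
f=shot('wrist','w3');  cv2.imwrite('pics/w3z.png',cv2.resize(f['color'],(800,600),interpolation=2))
E
```

```text
t: 3.25
position: [0.6225, -0.0706, 0.275]
ee_rot: [0.996, 0.09, -0.004, -0.002]
ft_force: [-0.3, -0.1, 0.2]
gripper_width: -0.002
```

View pics/w2z.png

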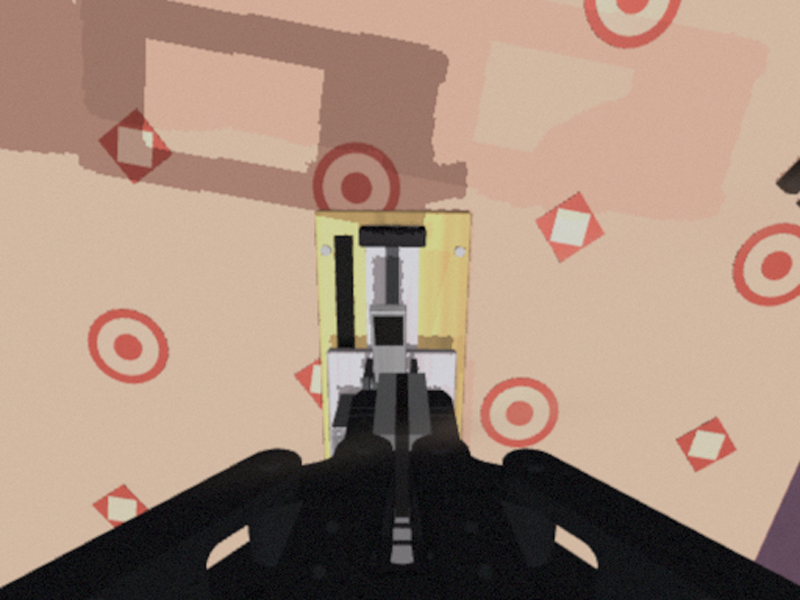

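View pics/w3z.png

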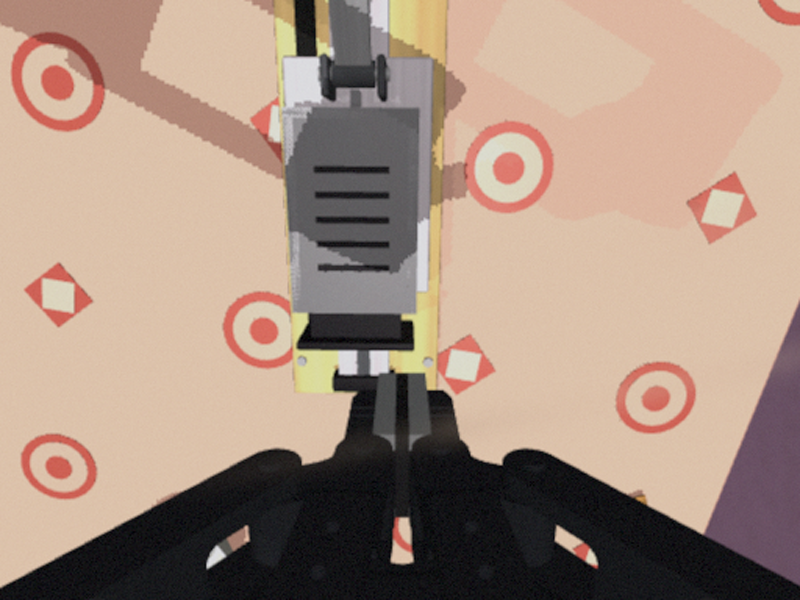

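w1/w2 show the lever tip at (380,194)/(388,306) in the zoomed pictures. w3 shows the hinge at (354,75), the housing front top edge at row 313, and the plate top at rows ~322–348. Next I'll triangulate these.

```bash
python3 - <<'E'
from h import *
a,b,c,t=[load(n) for n in('w1','w2','w3','top0')]; k=.64
z=lambda p:(p[0]*k,p[1]*k)
T=lambda p:(170+p[0]/4.7,130+p[1]/4.7)
for n,f,p,g,q in(('tipL',a,(361,194),b,(371,307)),('tipR',a,(399,194),b,(406,306)),('patch near mid',a,(381,243),b,(388,346)),('carr L',a,(320,267),b,(328,350)),('carr R',a,(453,267),b,(455,351)),('boardL',a,(304,122),b,(316,212)),('boardR',a,(466,121),b,(470,212)),('stop top mid',a,(384,135),b,(392,227))):
    print(n,two(f,z(p),g,z(q)))
print('hsL',two(a,z((325,338)),c,z((287,109)))); print('hsR',two(a,z((444,337)),c,z((419,109))))
print('hinge w1,w3',two(a,z((386,288)),c,z((354,75))), onz(c,*z((354,75)),.066))
print('hfront L/R',onz(c,*z((292,313)),.092),onz(c,*z((415,312)),.092),two(c,z((415,312)),t,T((573,245))),two(c,z((292,313)),t,T((553,92))))
print('plate top',onz(c,*z((299,347)),.091),onz(c,*z((412,348)),.091))
B=[onz(t,*T(p),.012)[:2] for p in((67,145),(97,357),(703,57),(735,265))]
print('board',np.array(B)); ax=(B[0]+B[1]-B[2]-B[3]);ax/=np.linalg.norm(ax);print(ax,np.mean(B,0))
B=[onz(c,*z(p),.012) for p in((293,391),(437,391))];print(B)
E
```

```text
tipL (array([0.55008208, 0.10794012, 0.11721424]), np.float64(0.0002396678033819474))
tipR (array([0.5708314 , 0.11078675, 0.11192687]), np.float64(0.0006049257696032788))
patch near mid (array([0.56475747, 0.07971705, 0.10236936]), np.float64(0.00037379897366761144))
carr L (array([0.5220203 , 0.04363316, 0.0390712 ]), np.float64(0.0002464836992223814))
carr R (array([0.61911172, 0.05737094, 0.03057266]), np.float64(7.606310865657016e-05))
boardL (array([0.4949762 , 0.14220325, 0.01263371]), np.float64(2.373414184924322e-05))
boardR (array([ 6.11882347e-01,  1.61975412e-01, -4.22609333e-04]), np.float64(0.0003269894213929188))
stop top mid (array([0.55384989, 0.14230577, 0.01892558]), np.float64(0.00013930614281786342))
hsL (array([0.53823378, 0.00883063, 0.08813675]), np.float64(0.001984046242365948))
hsR (array([0.61498593, 0.02262208, 0.09014306]), np.float64(0.0007488850905277014))
hinge w1,w3 (array([0.57147583, 0.03840838, 0.05017705]), np.float64(0.0014376771752103803)) [0.57257393 0.0365757  0.066     ]
hfront L/R [ 0.55794946 -0.11371513  0.092     ] [ 0.6358941  -0.09862226  0.092     ] (array([ 0.60574611, -0.1296231 , -0.02536304]), np.float64(0.07743711067412073)) (array([ 0.59432736, -0.07277016,  0.25124577]), np.float64(0.034994772007935555))
plate top [ 0.56518777 -0.13661593  0.091     ] [ 0.63863908 -0.12370056  0.091     ]
board [[ 0.61076402  0.15902117]
 [ 0.49427511  0.13798868]
 [ 0.67038335 -0.19140255]
 [ 0.55522675 -0.21133667]]
[-0.16980375  0.9854779 ] [ 0.58266231 -0.02643234]
[array([ 0.55375326, -0.20997628,  0.012     ]), array([ 0.67270606, -0.18778006,  0.012     ])]
```

```bash
python3 -m handwheel '-15 40 -20 0 1;-15 40 -20 0 1;-15 40 -20 0 1;-14 40 -20 0 1;0 0 -25 0 1;0 0 -20 0 1;0 0 0 0 1;0 0 0 0 1'
python3 - <<'E'
from h import *
f=shot('wrist','w4');  cv2.imwrite('pics/w4z.png',cv2.resize(f['color'],(800,600),interpolation=2))
f=shot('scene','s4');cv2.imwrite('pics/s4z.png',cv2.resize(f['color'][100:270,190:370],None,fx=3.5,fy=3.5,interpolation=2))
print(bot.get_state()['position'])
E
```

```text
t: 4.3
position: [0.5586, 0.1084, 0.1504]
ee_rot: [0.995, 0.099, -0.001, -0.003]
ft_force: [0.4, 0.7, -0.1]
gripper_width: 0.001
[0.55877281 0.10793469 0.15049712]
```

View pics/w4z.png

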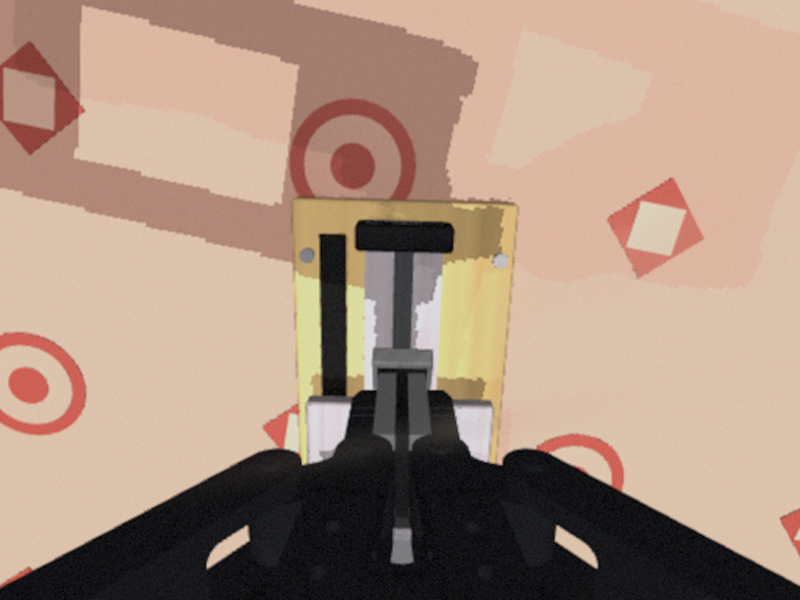

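View pics/s4z.png

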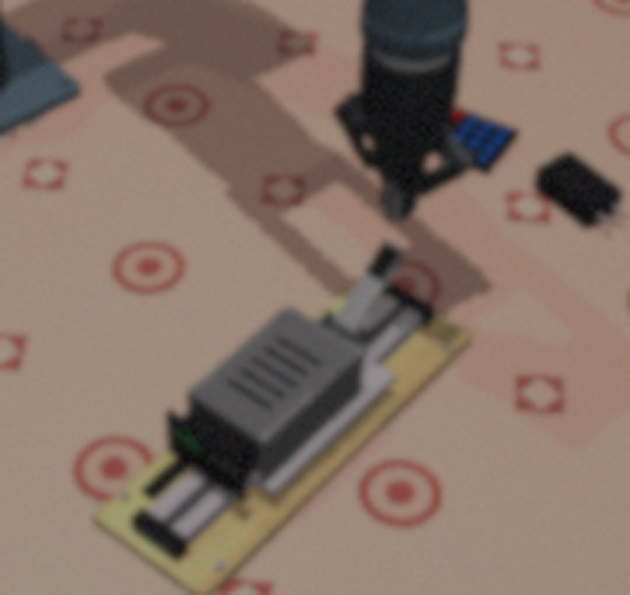

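```bash
python3 -m handwheel '4 -17 0 -0.025 1;0 0 0 0 1;0 0 -15 0 1;0 0 -12 0 1;0 0 -8 0 1;0 0 -6 0 1'; python3 -m handwheel '0 0 -6 0 1;0 0 -6 0 1'
```

```text
t: 5.15
position: [0.5642, 0.0885, 0.1084]
ee_rot: [0.996, 0.084, 0.0, -0.002]
ft_force: [-2.3, -0.6, 12.8]
gripper_width: 0.001
t: 5.4
position: [0.5659, 0.0891, 0.0991]
ee_rot: [0.996, 0.084, 0.003, -0.002]
ft_force: [-3.2, 0.7, 13.4]
gripper_width: 0.001
```

```bash
python3 -m handwheel '-1.5 0 -7 0 1;-1 0 -7 0 1;-0.5 0 -7 0 1;0 0 -7 0 1'; python3 - <<'E'
from h import *
f=shot('scene','s5');cv2.imwrite('pics/s5z.png',cv2.resize(f['color'][100:270,190:370],None,fx=3.5,fy=3.5,interpolation=2))
f=shot('wrist','w5');  cv2.imwrite('pics/w5z.png',cv2.resize(f['color'],(800,600),interpolation=2))
E
```

```text
t: 5.9
position: [0.5662, 0.0929, 0.0771]
ee_rot: [0.996, 0.085, 0.008, -0.004]
ft_force: [-3.6, 2.4, 7.3]
gripper_width: -0.002
```

View pics/w5z.png

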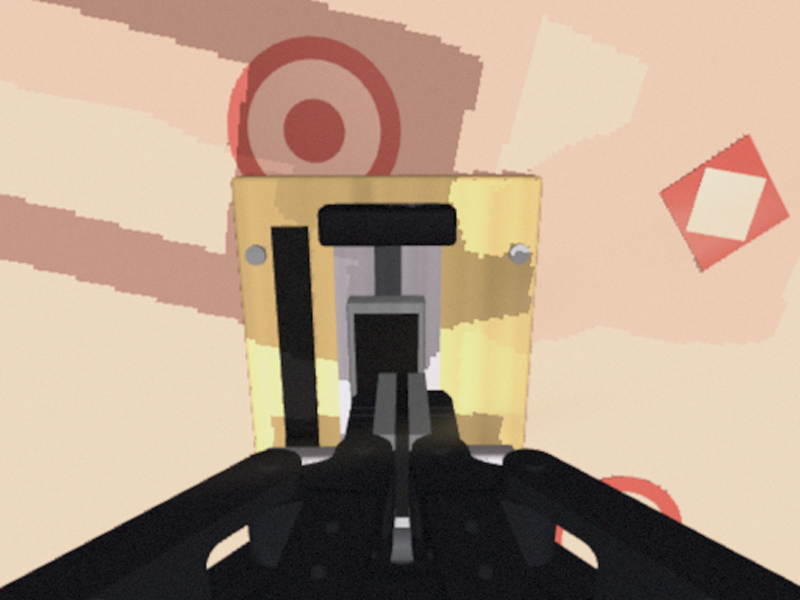

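View pics/s5z.png

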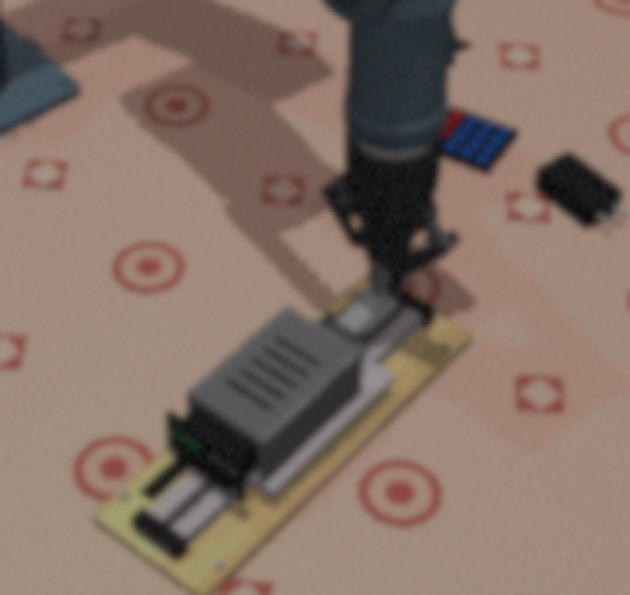

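The lever is moving down, with its tip at (386,298) in w5. The finger sits ~4 mm to the +x side, still on the patch, and the carriage hasn't moved. I'll keep pushing down.

```bash
python3 -m handwheel '-2 0 -7 0 1;-1 0 -6 0 1;-1 0 -5 0 1;0 0 -4 0 1'; python3 -m handwheel '0 0 -3 0 1;0 0 -3 0 1'
```

```text
t: 6.5
position: [0.565, 0.0938, 0.0582]
ee_rot: [0.996, 0.086, 0.012, -0.004]
ft_force: [-12.8, -0.5, 47.6]
gripper_width: 0.001
t: 6.75
position: [0.5649, 0.0938, 0.0589]
ee_rot: [0.996, 0.086, 0.013, -0.003]
ft_force: [-8.3, -0.6, 26.5]
gripper_width: 0.001
```

Bottomed out at z≈0.058, as computed. I'll retreat upwards and check the lever stays down.

```bash
python3 -m handwheel '0 0 10 0 1;0 0 25 0 1;0 0 40 0 1;0 -15 50 0 1;0 0 0 0 1;0 0 0 0 1'; python3 - <<'E'
from h import *
f=shot('scene','s6');cv2.imwrite('pics/s6z.png',cv2.resize(f['color'][100:270,190:370],None,fx=3.5,fy=3.5,interpolation=2))
f=shot('wrist','w6');  cv2.imwrite('pics/w6z.png',cv2.resize(f['color'],(800,600),interpolation=2))
E
```

```text
t: 7.5
position: [0.5607, 0.0783, 0.1839]
ee_rot: [0.996, 0.086, 0.008, -0.004]
ft_force: [-0.7, 0.0, -0.4]
gripper_width: 0.001
```

View pics/w6z.png

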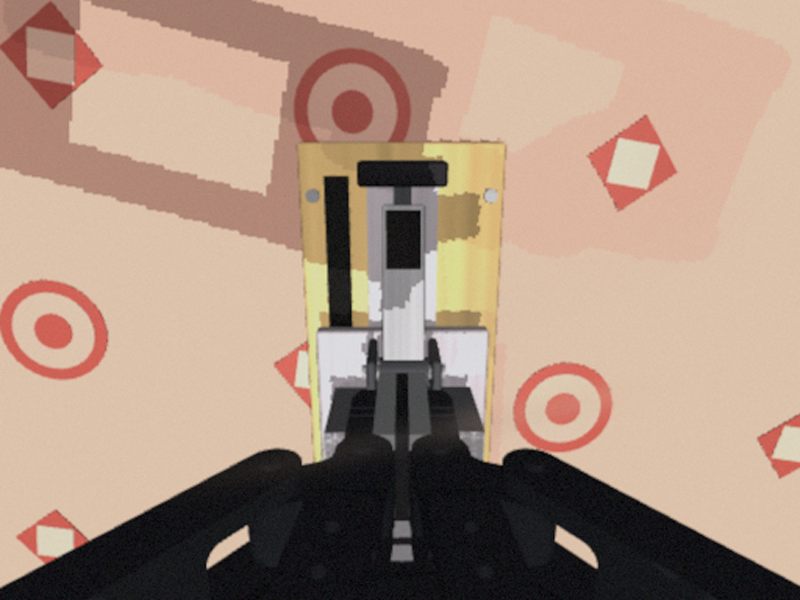

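View pics/s6z.png

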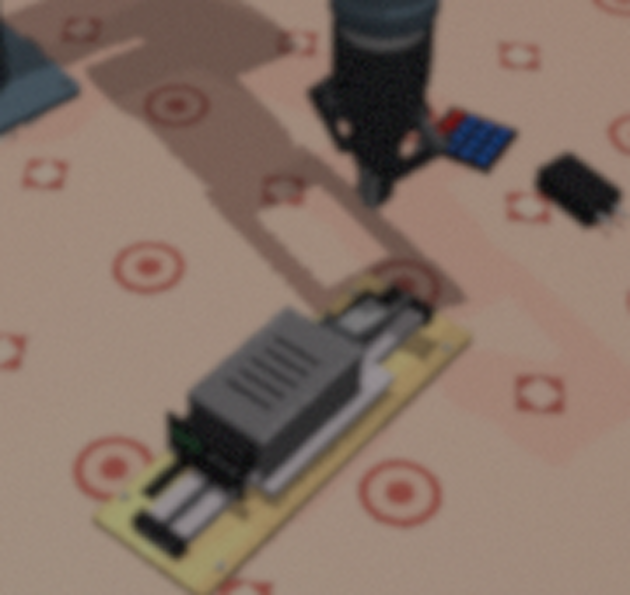

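The lever stays locked: its tip is at (404,205) and the blade lies low. Next I'll go to the cartridge side.

```bash
python3 -m handwheel '10 -54 0 0 1;10 -54 0 0 1;10 -54 0 0 1;10 -54 0 0 1;10 -50 0 0 1;0 0 0 0 1;0 0 0 0 1'; python3 - <<'E'
from h import *
a=load('w6'); print('lever tip',onz(a,404*.64,205*.64,.052))
f=shot('wrist','w7');  cv2.imwrite('pics/w7z.png',cv2.resize(f['color'],(800,600),interpolation=2))
E
```

```text
t: 8.48
position: [0.6068, -0.1909, 0.1718]
ee_rot: [0.996, 0.089, -0.0, -0.009]
ft_force: [-0.4, 0.8, 0.4]
gripper_width: 0.001
lever tip [0.55819371 0.12198914 0.052     ]
```

View pics/w7z.png

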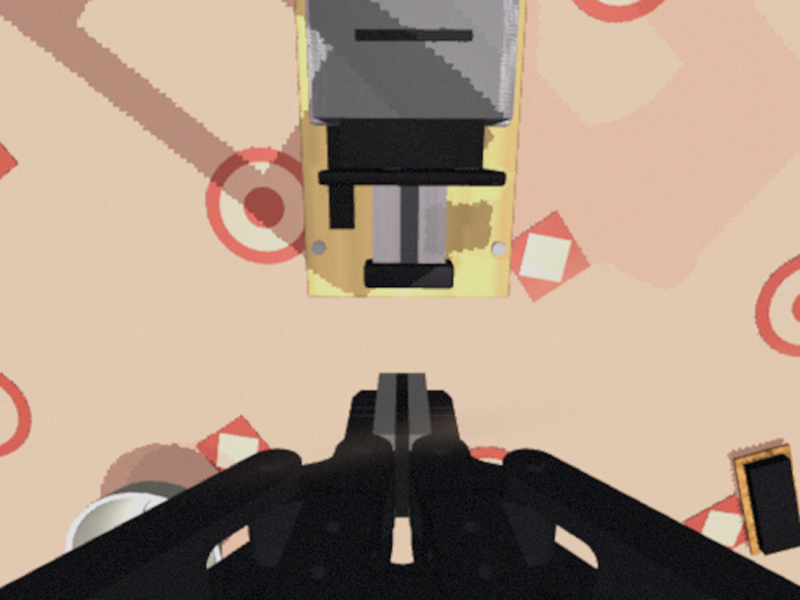

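```bash
python3 - <<'E'
from h import *
a=load('w7');c=load('w3');z=lambda p:(p[0]*.64,p[1]*.64)
print('front L/R',onz(a,*z((310,121)),.092),onz(a,*z((514,121)),.092))
print('plate front edge',onz(a,*z((319,184)),.091),onz(a,*z((505,185)),.091))
print('plate back edge',onz(a,*z((321,171)),.091),onz(a,*z((504,171)),.091))
print(two(a,z((321,171)),c,z((306,332))),two(a,z((504,171)),c,z((412,326))))
print('housing two-view',two(a,z((310,121)),c,z((292,313))),two(a,z((514,121)),c,z((415,312))))
print('bowl',onz(load('top0'),397,217,.03))
print(proj(a,[[.602,-.130,.091],[.603,-.1395,.091]])/.64)
E
```

```text
front L/R [ 0.55747843 -0.11561909  0.092     ] [ 0.63764301 -0.10124498  0.092     ]
plate front edge [ 0.5641971  -0.13943186  0.091     ] [ 0.64000944 -0.12624809  0.091     ]
plate back edge [ 0.56430044 -0.13411093  0.091     ] [ 0.63832034 -0.12083802  0.091     ]
(array([ 0.56279595, -0.13546827,  0.06512664]), np.float64(0.0041922060589930765)) (array([ 0.64089082, -0.11968305,  0.06158958]), np.float64(0.006272784585216257))
housing two-view (array([ 0.55687244, -0.11547734,  0.08702189]), np.float64(0.0004847221743529288)) (array([ 0.63738959, -0.10048336,  0.0871473 ]), np.float64(0.0023840313039430153))
bowl [ 0.48129547 -0.38816272  0.03      ]
[[413.02806119 177.5161049 ]
 [411.23238252 200.9712061 ]]
```

```bash
python3 -m handwheel '3 2 -40 0 1;0 2 -40 0 1;0 0 -25 0 1;0 0 -5 0 1;0 0 0 0 1;0 0 0 0 1'; python3 - <<'E'
from h import *
f=shot('wrist','w8');  cv2.imwrite('pics/w8z.png',cv2.resize(f['color'],(800,600),interpolation=2))
E
```

```text
t: 9.28
position: [0.6106, -0.1783, 0.0615]
ee_rot: [0.996, 0.094, 0.001, -0.008]
ft_force: [-0.0, -0.9, 0.4]
gripper_width: -0.002
```

View pics/w8z.png

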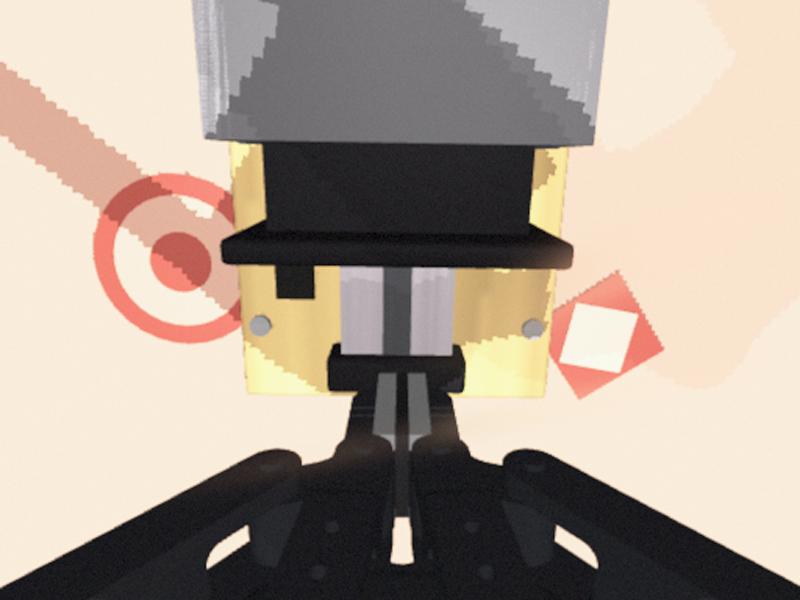

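```bash
python3 -m handwheel '-1 7 -2 0 1;-1 7 -2 0 1;-1 5 0 0 1;0 3 0 0 1;0 0 0 0 1'; python3 -m handwheel '0 2 0 0 1;0 2 0 0 1'; python3 -m handwheel '-0.5 2 0 0 1;0 2 0 0 1'
```

```text
t: 9.95
position: [0.6085, -0.1551, 0.0596]
ee_rot: [0.996, 0.094, 0.003, -0.007]
ft_force: [0.1, -0.1, 0.5]
gripper_width: -0.002
t: 10.2
position: [0.6086, -0.1513, 0.0596]
ee_rot: [0.996, 0.093, 0.003, -0.007]
ft_force: [-0.1, 0.2, -0.3]
gripper_width: -0.001
t: 10.45
position: [0.608, -0.1472, 0.0595]
ee_rot: [0.996, 0.093, 0.003, -0.007]
ft_force: [0.2, -0.2, 0.5]
gripper_width: -0.005
```

```bash
for i in 1; do :; done; python3 -m handwheel '-0.5 1.5 0 0 1;0 1.5 0 0 1'; python3 -m handwheel '-0.5 1.5 0 0 1'; python3 -m handwheel '0 1.5 0 0 1';python3 -m handwheel '-0.5 1.5 0 0 1';python3 -m handwheel '0 1.5 0 0 1'
```

```text
t: 10.7
position: [0.6075, -0.144, 0.0595]
ee_rot: [0.996, 0.093, 0.003, -0.007]
ft_force: [-0.6, -1.1, -0.3]
gripper_width: -0.005
t: 10.82
position: [0.6072, -0.1427, 0.0596]
ee_rot: [0.996, 0.093, 0.003, -0.007]
ft_force: [0.5, -3.6, -1.0]
gripper_width: 0.004
t: 10.95
position: [0.6071, -0.142, 0.0596]
ee_rot: [0.996, 0.093, 0.003, -0.006]
ft_force: [-1.4, -4.3, -1.2]
gripper_width: 0.002
t: 11.08
position: [0.6069, -0.1411, 0.0596]
ee_rot: [0.996, 0.093, 0.003, -0.006]
ft_force: [1.5, -3.6, -2.0]
gripper_width: -0.002
t: 11.2
position: [0.6068, -0.1399, 0.0596]
ee_rot: [0.996, 0.093, 0.003, -0.005]
ft_force: [-1.0, -3.6, -0.6]
gripper_width: 0.0
```

```bash
python3 -m handwheel '-0.3 1.5 0 0 1;-0.3 1.5 0 0 1;-0.3 1.5 0 0 1' | egrep 'pos|ft'; python3 -m handwheel '-0.3 1.5 0 0 1;-0.3 1.5 0 0 1'| egrep 'pos|ft'; python3 -m handwheel '-0.3 1.5 0 0 1;-0.3 1.5 0 0 1'| egrep 'pos|ft';python3 -m handwheel '-0.3 1.5 0 0 1;-0.3 1.5 0 0 1'| egrep 'pos|ft'
```

```text
position: [0.6063, -0.1372, 0.0596]
ft_force: [0.2, -7.4, -3.0]
position: [0.6061, -0.1364, 0.0596]
ft_force: [0.8, -7.0, -2.3]
position: [0.606, -0.1356, 0.0597]
ft_force: [0.6, -7.3, -2.0]
position: [0.6059, -0.1348, 0.0598]
ft_force: [0.9, -7.6, -1.8]
```

```bash
python3 -m handwheel '-0.4 2 0 0 1;-0.4 2 0 0 1;-0.4 2 0 0 1;-0.4 2 0 0 1' | egrep 'pos|ft'; python3 -m handwheel '-0.4 2 0 0 1;-0.4 2 0 0 1;-0.4 2 0 0 1;-0.4 2 0 0 1' | egrep 'pos|ft'; python3 -m handwheel '-0.4 2 0 0 1;-0.4 2 0 0 1;-0.4 2 0 0 1' | egrep 'pos|ft'
python3 - <<'E'
from h import *
f=shot('wrist','w9');  cv2.imwrite('pics/w9z.png',cv2.resize(f['color'],(800,600),interpolation=2))
E
```

```text
position: [0.6053, -0.1311, 0.0598]
ft_force: [0.1, -7.3, -2.5]
position: [0.6046, -0.1273, 0.0599]
ft_force: [0.7, -7.3, -2.3]
position: [0.6041, -0.1243, 0.06]
ft_force: [0.1, -7.1, -2.4]
```

View pics/w9z.png

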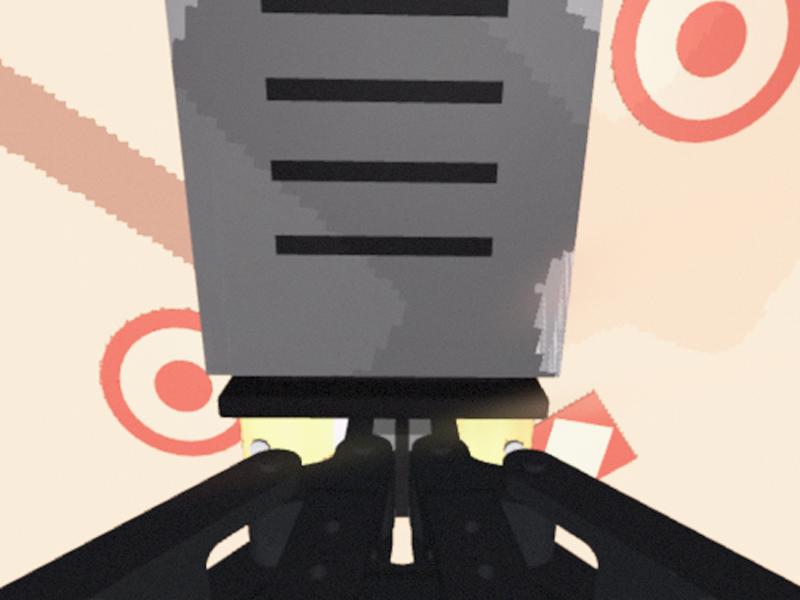

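The gap behind the plate (rows 377–417) has closed to a few mm. Force is steady at 7.3 N, so I'll keep going in small rows.

```bash
python3 -m handwheel '-0.4 2 0 0 1;-0.4 2 0 0 1;-0.4 2 0 0 1' | egrep 'pos|ft'; python3 -m handwheel '-0.3 1.7 0 0 1;-0.3 1.7 0 0 1' | egrep 'pos|ft'; python3 -m handwheel '-0.3 1.7 0 0 1;-0.3 1.7 0 0 1' | egrep 'pos|ft'; python3 -m handwheel '-0.3 1.7 0 0 1;-0.3 1.7 0 0 1' | egrep 'pos|ft';python3 -m handwheel '-0.3 1.7 0 0 1;-0.3 1.7 0 0 1' | egrep 'pos|ft'
```

```text
position: [0.6036, -0.1212, 0.0601]
ft_force: [0.5, -7.5, -2.3]
position: [0.6034, -0.1197, 0.0601]
ft_force: [0.9, -6.6, -2.2]
position: [0.6032, -0.1186, 0.0602]
ft_force: [0.4, -10.3, -3.6]
position: [0.6032, -0.1187, 0.0602]
ft_force: [0.4, -10.2, -2.7]
position: [0.6033, -0.1188, 0.0603]
ft_force: [0.4, -10.1, -3.3]
```

```bash
python3 -m handwheel '-0.3 1.9 0 0 1;-0.3 1.9 0 0 1' | egrep 'pos|ft'; python3 -m handwheel '0 -3 0 0 1;1 -10 0 0 1;2 -20 0 0 1;2 -14 0 0 1;0 0 0 0 1' | egrep 'pos|ft'
python3 - <<'E'
from h import *
f=shot('wrist','w10');  cv2.imwrite('pics/w10z.png',cv2.resize(f['color'],(800,600),interpolation=2))
f=shot('scene','s10');cv2.imwrite('pics/s10z.png',cv2.resize(f['color'][165:270,210:335],None,fx=5.7,fy=5.7,interpolation=2))
E
```

```text
position: [0.6033, -0.119, 0.0604]
ft_force: [0.5, -11.8, -4.3]
position: [0.6084, -0.1676, 0.0604]
ft_force: [-0.4, 0.5, -0.6]
```

View pics/w10z.png

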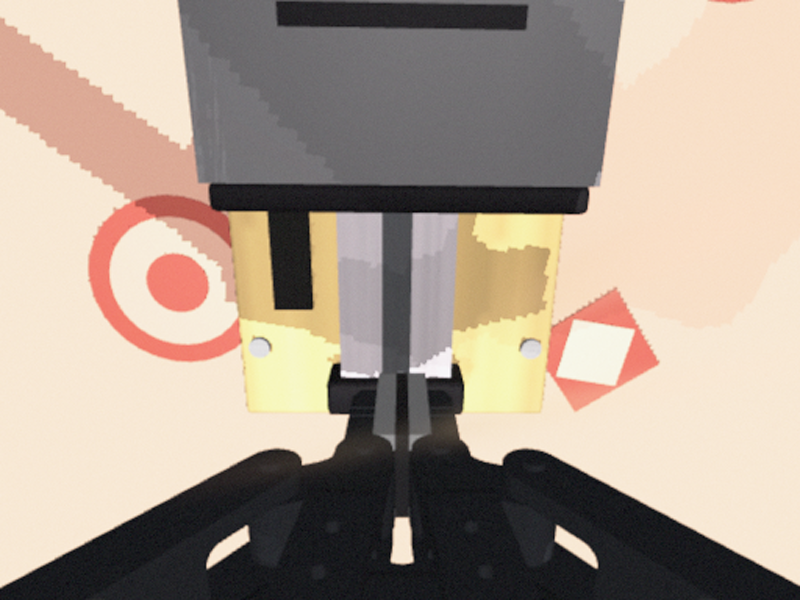

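View pics/s10z.png

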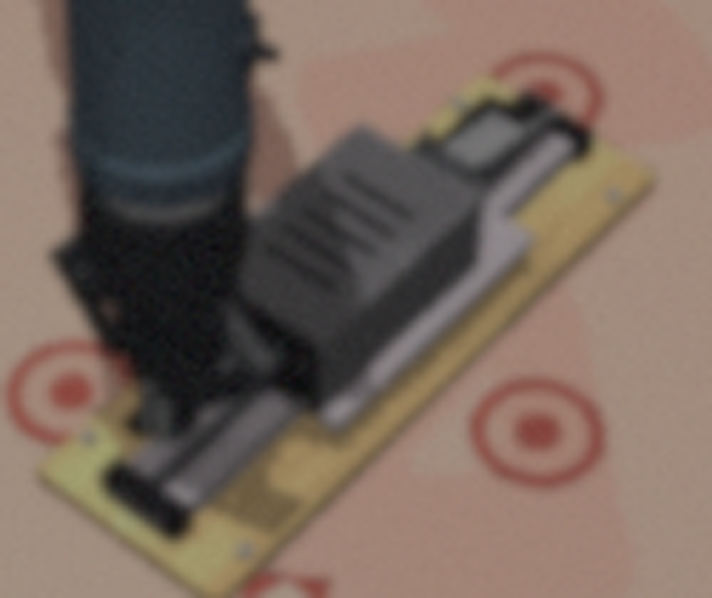

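```bash
python3 - <<'E'
from h import *
a=load('w10');z=lambda p:(p[0]*.64,p[1]*.64)
ax=np.array([-.172,.985])
for n,p,h in(('housing front',(400,184.5),.092),('plate visible bottom row',(398,212),.091),('plate vis bottom @.041',(398,212),.041)):
    P=onz(a,*z(p),h); print(n,P,P[:2]@ax)
E
python3 -m handwheel '0 0 40 0 1;0 0 50 0 1;0 20 30 0 1;-8 55 0 0 1;-8 50 0 0 0.4;-8 50 0 0 0.4;-8 50 0 0 0.4;-6 30 0 0 0.4;0 0 0 0 0.4;0 0 0 0 0.4'
python3 - <<'E'
from h import *
f=shot('wrist','w11');  cv2.imwrite('pics/w11z.png',cv2.resize(f['color'],(800,600),interpolation=2))
E
```

```text
housing front [ 0.59674203 -0.10222343  0.092     ] -0.2033297022243205
plate visible bottom row [ 0.59737667 -0.10782553  0.091     ] -0.20895693284311576
plate vis bottom @.041 [ 0.59930671 -0.11608781  0.041     ] -0.21742725081253267
t: 17.35
position: [0.565, 0.1009, 0.1836]
ee_rot: [0.995, 0.094, 0.009, 0.021]
ft_force: [-0.3, -0.4, -0.3]
gripper_width: 0.602
```

View pics/w11z.png

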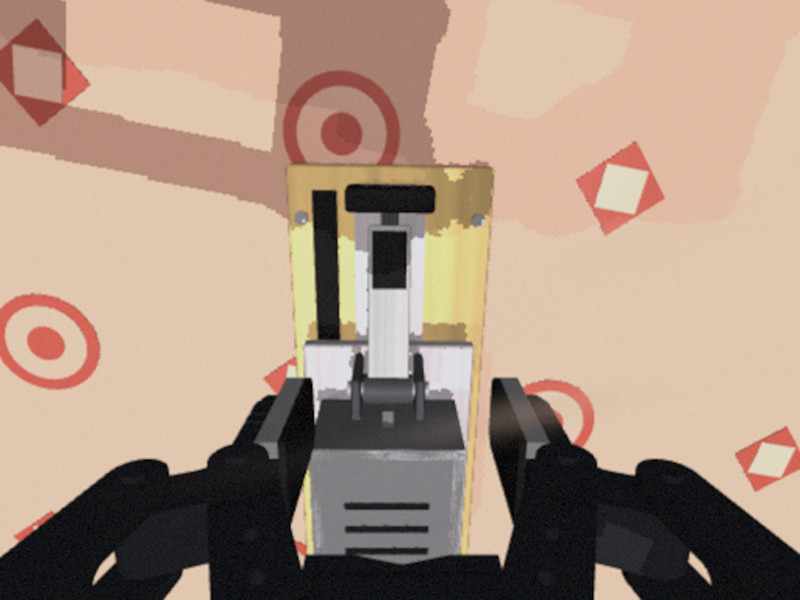

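The plate's front face measures 5.7 mm ahead of the housing front (plate thickness 6 mm), so it is flush, and the lever is still down. Next I'll work out the blade grasp.

```bash
python3 - <<'E'
from h import *
a=load('w11');z=lambda p:(p[0]*.64,p[1]*.64)
ax=np.array([-.172,.985])
tip=onz(a,*z((391,230)),.051);tl=onz(a,*z((371,232)),.051);tr=onz(a,*z((411,232)),.051)
print(tip,tl,tr); mid=onz(a,*z((389,290)),.057);print(mid)
ca=onz(a,*z((389,343)),.04);print('carr edge',ca,ca[:2]-.014*ax)
print('target',tip[:2]-.018*ax)
s=bot.get_state();print(s['position'],s['ee_rot'])
from scipy.spatial.transform import Rotation as R
print(R.from_quat(s['ee_rot']).as_matrix())
E
```

```text
[0.55811508 0.12444153 0.051     ] [0.54811975 0.1215048  0.051     ] [0.56849871 0.1253202  0.051     ]
[0.56264629 0.09407489 0.057     ]
carr edge [0.56924838 0.05701012 0.04      ] [0.57165638 0.04322012]
target [0.56121108 0.10671153]
[0.56504043 0.10069819 0.18362573] [0.99538488 0.09327524 0.00938685 0.02050761]
[[ 0.98242323  0.18530453  0.02251276]
 [ 0.18607453 -0.98175833 -0.03907481]
 [ 0.01486135  0.04257705 -0.99898265]]
```

```bash
python3 -m handwheel '-4 6 -35 -0.015 0.4;0 0 -35 0 0.4;0 0 -25 0 0.4;0 0 0 0 0.4;0 0 0 0 0.4'
python3 - <<'E'
from h import *
f=shot('wrist','w12');  cv2.imwrite('pics/w12z.png',cv2.resize(f['color'],(800,600),interpolation=2))
E
```

```text
t: 18.02
position: [0.5637, 0.101, 0.0879]
ee_rot: [0.996, 0.082, 0.011, 0.021]
ft_force: [0.2, -1.0, 0.3]
gripper_width: 0.597
```

View pics/w12z.png

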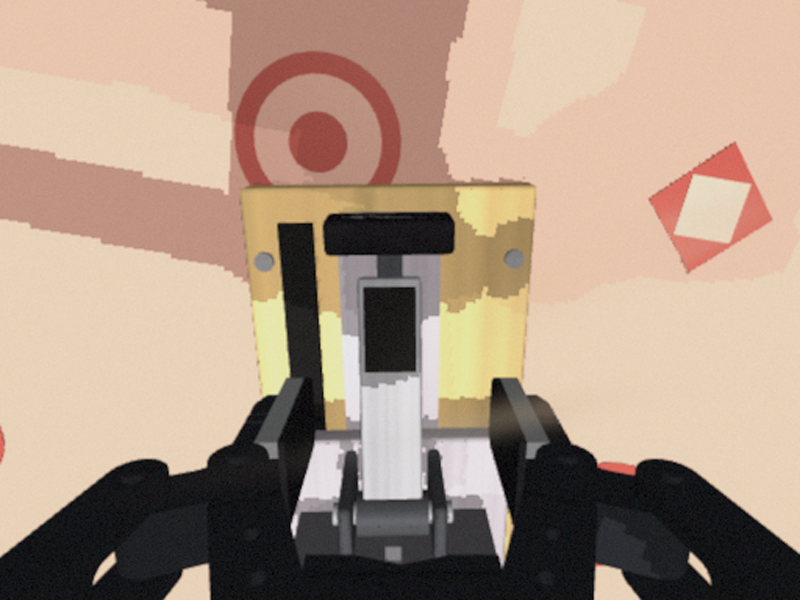

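Lever column is ~390 against a jaw centre of ~402, so I need −3 mm in x and +6 mm in y, then down.

```bash
python3 -m handwheel '-3 6 0 0 0.4;0 0 -20 0 0.4;0 0 -18 0 0.4;0 0 -6 0 0.4;0 0 0 0 0.4'; python3 - <<'E'
from h import *
f=shot('wrist','w13');  cv2.imwrite('pics/w13z.png',cv2.resize(f['color'],(800,600),interpolation=2))
E
```

```text
t: 18.7
position: [0.5637, 0.1084, 0.0486]
ee_rot: [0.996, 0.082, 0.016, 0.021]
ft_force: [0.1, 0.0, 0.4]
gripper_width: 0.603
```

View pics/w13z.png

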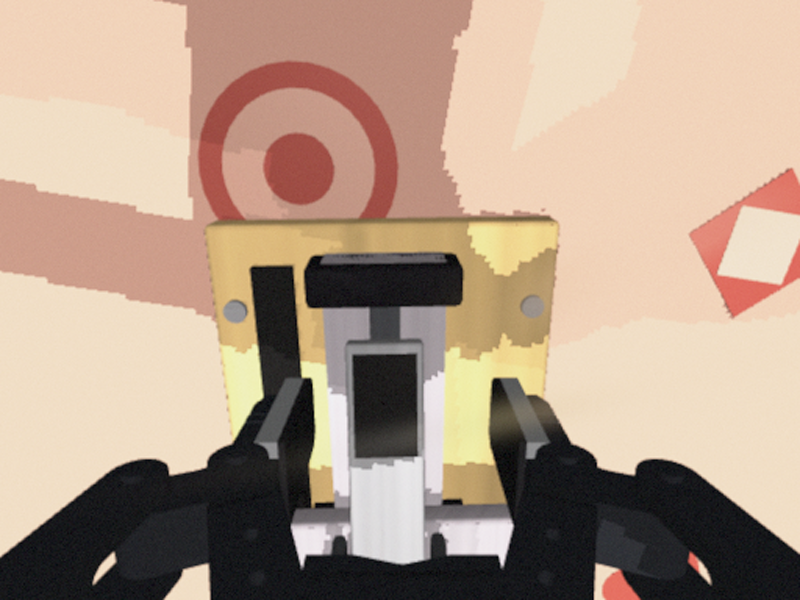

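```bash
python3 -m handwheel '-5 1 0 0 0.4;-2 0 -6 0 0.4;0 0 -5 0 0.4;0 0 0 0 0.4'; python3 -m handwheel '0 0 0 0 0.6;0 0 0 0 0.7;0 0 0 0 0.8;0 0 0 0 0.8;0 0 0 0 0.8' 30
```

```text
t: 19.25
position: [0.5573, 0.1097, 0.0388]
ee_rot: [0.996, 0.082, 0.018, 0.021]
ft_force: [0.4, 0.1, -0.4]
gripper_width: 0.603
t: 19.88
position: [0.559, 0.1099, 0.0392]
ee_rot: [0.996, 0.082, 0.019, 0.021]
ft_force: [1.8, 1.0, -0.6]
gripper_width: 0.247
```

Gripped at 0.247 × 85 = 21 mm, which is the blade width. Lifting now.

```bash
python3 -m handwheel '0 0 5 0 0.8;0 0 5 0 0.8;0 0 5 0 0.8' 30|egrep 'pos|ft|wid';  python3 -m handwheel '0 -0.5 6 0 0.8;0 -0.5 6 0 0.8;0 -1 6 0 0.8;0 -1 6 0 0.8' |egrep 'pos|ft|wid'; python3 - <<'E'
from h import *
f=shot('wrist','w14');  cv2.imwrite('pics/w14z.png',cv2.resize(f['color'],(800,600),interpolation=2))
f=shot('scene','s14');cv2.imwrite('pics/s14z.png',cv2.resize(f['color'][165:270,210:335],None,fx=5.7,fy=5.7,interpolation=2))
E
```

```text
position: [0.5589, 0.1101, 0.0544]
ft_force: [3.0, 0.4, -1.0]
gripper_width: 0.247
position: [0.56, 0.1042, 0.0822]
ft_force: [0.6, -4.0, 3.1]
gripper_width: 0.252
```

View pics/w14z.png

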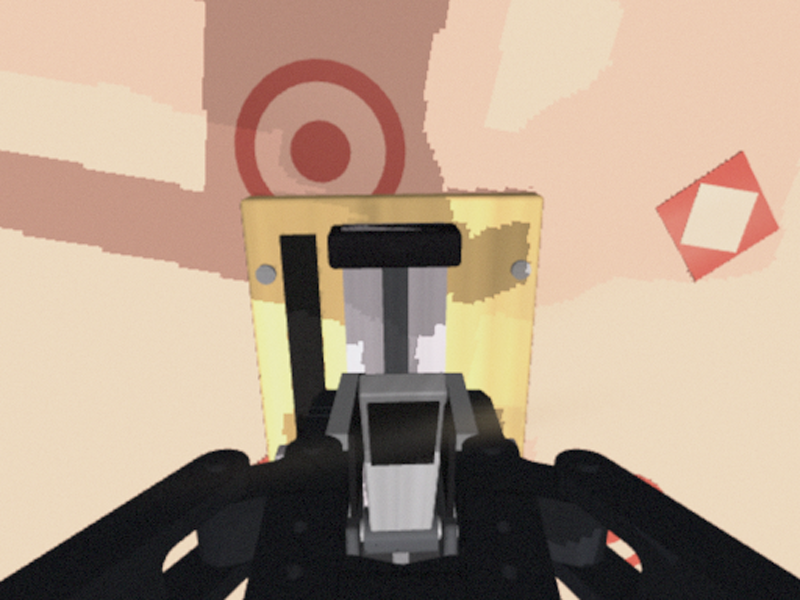

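View pics/s14z.png

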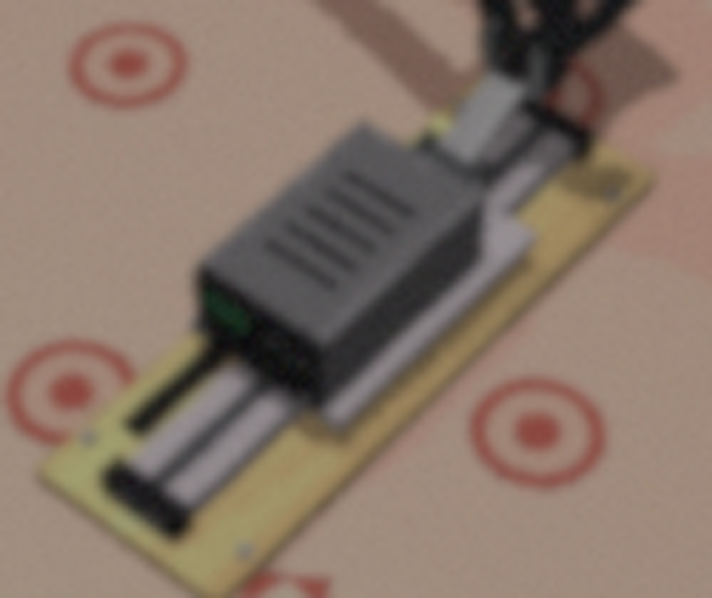

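```bash
python3 -m handwheel '0 -2 5 0 0.8;0 -1.5 3 0 0.8;0 0 0 0 0.6;0 0 0 0 0.5;0 0 0 0 0.5;0 0 0 0 0.5'; python3 - <<'E'
from h import *
f=shot('wrist','w15');  cv2.imwrite('pics/w15z.png',cv2.resize(f['color'],(800,600),interpolation=2))
E
```

```text
t: 21.6
position: [0.5578, 0.102, 0.0902]
ee_rot: [0.996, 0.081, 0.018, 0.022]
ft_force: [-0.5, -1.2, 0.4]
gripper_width: 0.5
```

View pics/w15z.png

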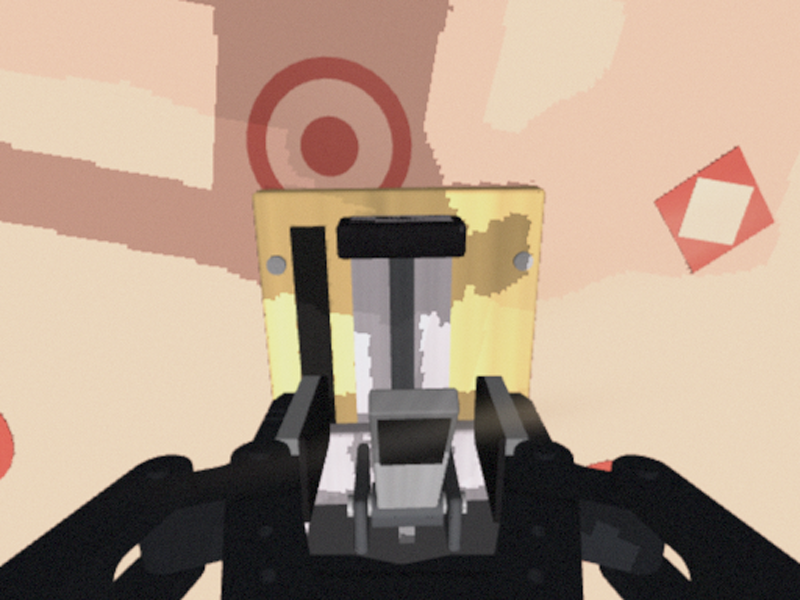

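The fingers are clear of the blade on both sides, so I'll lift away and verify.

```bash
python3 -m handwheel '0 0 20 0 0.5;0 0 40 0 0.5;0 0 50 0 0.5;0 -15 50 0 0.5;4 -15 10 0 0.5;0 0 0 0 0.5;0 0 0 0 0.5'; python3 - <<'E'
from h import *
f=shot('wrist','w16');  cv2.imwrite('pics/w16z.png',cv2.resize(f['color'],(800,600),interpolation=2))
f=shot('scene','s16');cv2.imwrite('pics/s16z.png',cv2.resize(f['color'][100:270,190:370],None,fx=3.5,fy=3.5,interpolation=2))
shot('top','top16')
E
```

```text
t: 22.52
position: [0.5585, 0.0718, 0.2614]
ee_rot: [0.996, 0.082, 0.015, 0.021]
ft_force: [-0.6, 0.2, -1.1]
gripper_width: 0.499
```

View pics/w16z.png

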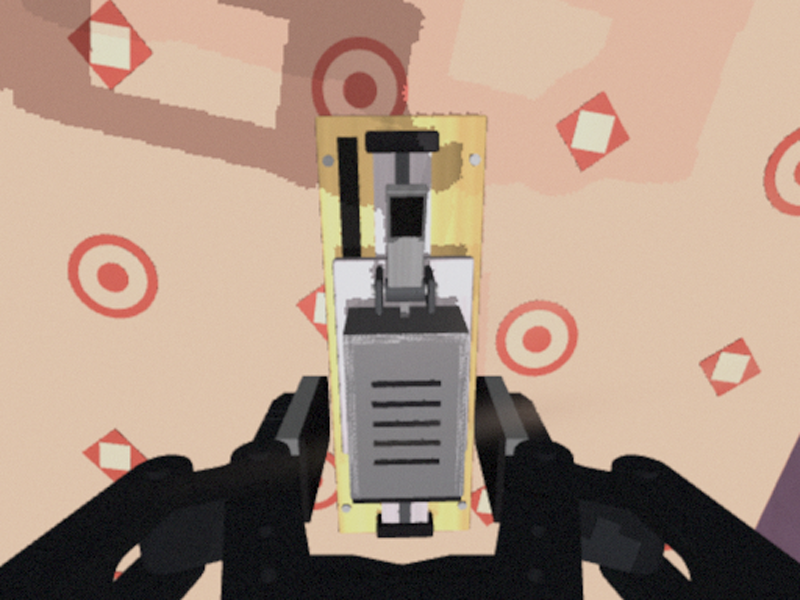

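View pics/s16z.png

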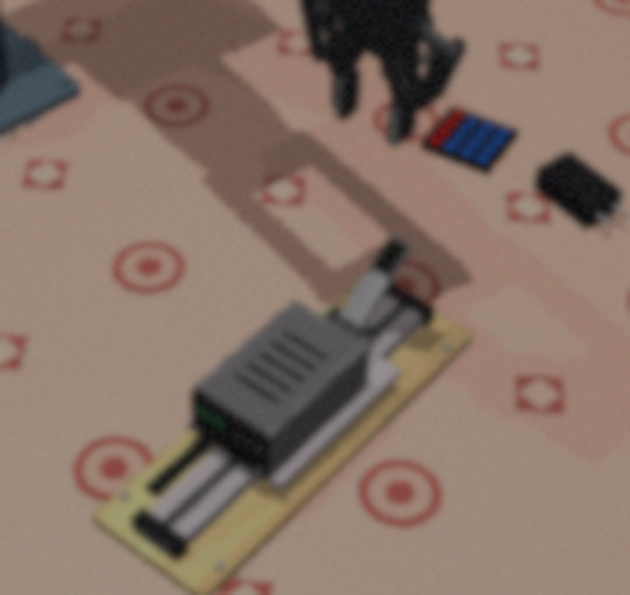

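View pics/top16.png

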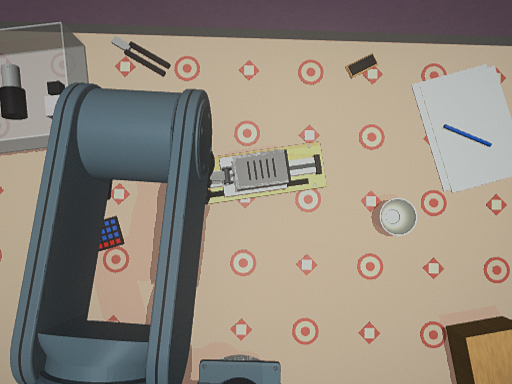

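```bash
python3 - <<'E'
from h import *
z=lambda p:(p[0]*.64,p[1]*.64); ax=np.array([-.172,.985])
for n,t,c,hl in(('w1',(380,194),(386,267),None),('w16',(406,186),(404,259),None)):
    f=load(n); C=onz(f,*z(c),.04)[:2]@ax
    for b in(0,.05,.1,.2):
        th=.6-b; zt=.066+.088*np.sin(th)+.0035*np.cos(th); hz=.088*np.cos(th)-.0035*np.sin(th)-.014
        print(n,b,'expected',round(hz,4),'seen',round(onz(f,*z(t),zt)[:2]@ax-C,4))
f=load('w16'); a=onz(f,*z((408,333)),.092)[:2]@ax; b=onz(f,*z((408,501)),.091)[:2]@ax; print('housing back to plate front',a-b)
E
```

```text
w1 0 expected 0.0567 seen 0.0589
w1 0.05 expected 0.0592 seen 0.0586
w1 0.1 expected 0.0615 seen 0.0583
w1 0.2 expected 0.0657 seen 0.0576
w16 0 expected 0.0567 seen 0.0596
w16 0.05 expected 0.0592 seen 0.0591
w16 0.1 expected 0.0615 seen 0.0587
w16 0.2 expected 0.0657 seen 0.0578
housing back to plate front 0.12945821372533778
```

The lever measures the same as at the start, when it was fully up. Housing back to plate front is 129.5 mm against an expected 131. Nothing is in contact, so I'm handing in.

```bash
python3 - <<'E'
from workcell import bot
print(bot.close_job()); print(bot.get_state()['t'])
E
```

```text
the job is handed in; nothing more can be done
None
the job is handed in; nothing more can be done
```

The job is done and handed in at about 22.7 s of the 54 s allowed; `close_job` gives no verdict, so these are my own checks.

- **Brake on:** I pressed the lever straight down with the shut fingertips until it bottomed out. It stayed down after I backed off. The wrist force briefly reached about 49 N at the bottom, which is under the 120 N wrist limit. The press was on the fingertips rather than the gripper body, so I don't think the 40 N body limit applies, but I could not check that.
- **Cartridge home:** The carriage took up about 4–5 mm of play. The cartridge then slid in at about 7 N and stopped hard, and the highest reading was about 12.6 N (limit 18 N). The plate's front face then measured 5.7 mm ahead of the housing for a 6 mm plate, so it is flush.
- **Brake off:** I gripped the blade by its sides (21 mm measured), lifted it past centre, opened the fingers and withdrew. The last wrist picture shows the lever back in the same attitude as at the start, within about 0.05 rad of fully up.

**Last checks:**
- **Seating:** A second, coarser reading in the last picture gave 129.5 mm from housing back to plate front, against about 131 mm nominal. That is within pixel error.
- **Bystanders:** The bowl and keypad look unmoved. The arm hid the adaptor in the last top view, but the last scene picture shows it in place.
- **Carriage and contact:** I took no separate speed reading of the carriage. The force reading was about 1 N, which is noise level, with the gripper clear of everything.

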